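Set the browning and start the toast

TASK

Set the toaster to its middle browning and start it: with a fingertip on the knurled wheel on top of the toaster, roll it click by click toward the lever end until it clicks to rest with its red dot on top, between the two white ticks; only then push the toaster's lever down with a fingertip until it latches and stays down by itself. Do it by touch alone: do not lift, tip or shift the toaster, and leave the jam jar, spice tin, jug and tumbler where they stand.

Things in the scene. Friction and masses are not known exactly. Their poses are not given: they have to be found in the camera images.
- toaster: Two-slot toaster, steel sides, black middle, 224 mm long (its x), 160 mm wide (its y), deck 149 mm high, 1.8 kg, loose on rubber feet. Origin on the worktop under its centre; z up; its -x axis points out of the lever end, which faces the robot within 0.25 rad. Two bread slices stand in the slots, up to 177 mm high, from x = -24 to +80 mm.
- wheel (a joint): Browning wheel in the deck, axle level along toaster y. rad, growing as the crown rolls toward the lever end (toaster -x). Click stops every 0.628 rad (17.6 mm at the rim): -1.257, -0.628, 0 (red dot on top), 0.628, 1.257; starts one or two stops before 0 (rarely between them). A spring ball pulls it into the nearest stop from halfway; leaving a stop takes about 1.5 N at the rim.
- wheel_top (a point): Top of the wheel's crown (does not turn): toaster x = -81 mm, on its middle line, 160 mm above the worktop. Knurled grey wheel, 56 mm diameter, 18 mm wide; the crown shows 10 mm above the deck, 5 mm above black fairings 12 to 21 mm either side of the middle. A fingertip pressed down on it with 4 to 8 N and dragged along toaster x rolls it.
- wheel_mark (a point): Centre of the red dot, 6 mm across, on the wheel's rim; turns with it, on top of the crown, between the white ticks on the fairings, when the wheel reads 0. Other dots, 17.6 mm apart round the rim: two pale ones toward the lever end, two dark brown ones beyond the red.
- lever (a joint): Lever with the bread carriage: 0 up, grows downward in m. A spring pushes it up (3 N at the top, about 10 N just before the catch); at 0.034 an inner catch snaps over it and holds it at about 0.033; it can be pushed to a stop at 0.040. Let go before the catch, it rises again.
- lever_top (a point): Middle of the upper face of the lever's black tab, 36 mm long outward, 56 mm wide, 12 mm thick, sticking out level from the lever end, 4 to 40 mm from its wall (wall at toaster x = -115 mm). This point is at toaster x = -137 mm, on the middle line, 149 mm above the worktop while the lever is up.
- jam_jar: Jam jar with white lid, 65 mm diameter, 94 mm high, right of the toaster; origin at its underside. Leave alone.
- spice_tin: Green spice tin with cream label, 57 mm diameter, 68 mm high, right of the toaster; origin at its underside. Leave alone.
- cream_jug: Small yellow jug, 67 by 103 mm, 85 mm high, left of the toaster; origin at its underside. Leave alone.
- tumbler: Clear glass tumbler, 77 mm diameter, 89 mm high, left of the toaster; origin at its underside. Leave alone.

How it is judged (in metres and radians):
On the way, in this order (a step that is already met when the one before it is completed fails the run):
1. the wheel rests in the click stop with the red dot on top while the lever is still up (value of joint wheel between -0.12 and 0.12 rad and value of joint lever below 0.006 m), for 0.3 s.
2. the lever is down in its catch (value of joint lever above 0.031 m), for 0.2 s.
At the end, for the whole second after the job is handed in: The wheel rests within 0.12 rad of the click stop with the red dot on top, the lever is held down by its catch (31 to 37 mm), and the toaster stands level within 20 mm of where it stood (value of joint wheel between -0.12 and 0.12 rad and value of joint lever between 0.031 and 0.037 m and distance of toaster from where it was at the start of the episode below 0.02 m and angle between toaster's own z axis and vertical below 0.05 rad and linear speed of toaster below 0.02 m/s); the robot touches nothing.
It fails at once if the toaster is shifted more than 20 mm, tipped or lifted (distance of toaster from where it was at the start of the episode above 0.02 m or height (world z) of toaster above 0.01 m or angle between toaster's own z axis and vertical above 0.1 rad).
It fails at once if the jam jar, spice tin, jug or tumbler is moved more than 20 mm or tipped (distance of any of jam_jar, spice_tin, cream_jug, tumbler from where it was at the start of the episode above 0.02 m or angle between any of jam_jar, spice_tin, cream_jug, tumbler's own z axis and vertical above 0.3 rad).
It fails at once if the toaster is worked with the arm or the gripper's body instead of the fingers (over 5 N) (contact force between the arm and toaster above 5 N).
It also fails if it takes over 54 s, if anything falls off the work surface, if the arm or the gripper's body presses on something with over 40 N, if the wrist force passes 120 N, or if a joint passes its speed limit or range.

ROBOT

A 6-joint arm with a two-finger parallel gripper is mounted at the origin on a cart in front of the work surface, level with it; the furniture and walls round the work are solid. World frame = base frame: x ahead of the robot, y to its left, z up, the work surface at z = 0. Lengths are in mm, angles in degrees, forces in N, time in s.
With the tool pointing down it reaches from about 300 to 850 mm from the base axis. Payload 4.2 kg.
Tool frame: the origin (TCP) lies at the very end of the fingers, on their centre line; the grasp point (between the pads) lies 19 mm behind it; z points along the fingers, y is the line along which they close (so a half turn about z gives the same grasp; the last joint's range is limited). The gripper opens to 91 mm and grips with 3 to 60 N. Pads are 32 mm wide; open, the fingers measure 118 mm over their backs; the gripper's body (76 mm by 178 mm) begins 60 mm behind the grasp point.
Start: joints at [65.89, 18.312, 89.639, -0, 72.044, -1.146], TCP at [224.344, 529.448, 189.276] pointing down, gripper open.
Joint ranges: [-177.97, 177.97], [-48.28, 115.42], [12.27, 149.76], [-77.06, 257.06], [2.81, 150.46], [-146.56, 146.56]. Speed limits (degrees/s): [147.25, 147.25, 180, 180, 180, 180].

INTERFACE

Orientations are given as [roll, pitch, yaw] about the fixed x, y, z axes, in that order (R = Rz(yaw) Ry(pitch) Rx(roll)).
In Python, from workcell import env, eyes gives the robot as it stands.
- The arm moves only by the tool send_rows, never from a script. Its argument "targets" is text: rows parted by semicolons, each of 7 numbers parted by spaces: the shift along the tool's x, y, z in m, then the turn, a rotation vector about the tool's x, y, z in degrees, then the opening in per cent of the stroke, from 0 (shut) to 100 (fully open). A call has 1 to 12 rows; each row is the pose to reach, as a shift and turn from the pose commanded when the call began, along the tool's axes at that moment; what a row does not reach only later rows make up. A row lasts 1/12 s, in which the tool goes at most 41.7 mm and 7.16 degrees, less where a joint would pass 70% of its speed; a pose out of reach is approached as far as the arm can. A call with a gripper value outside its range is refused whole. The fingers move at their own pace and stop on an object; "grip_force" is the grip in N (left out, the last holds). Time passes only in rows, so rows that repeat a pose let the fingers close. It gives the time, the measured TCP pose, the force, the opening and the grip force at its end, in the units of the state.
- env.state(): the state, without advancing time (a new reading comes with each control period).
- eyes.grab_frame(name): name is "scene" or "top" or "wrist"; returns a dict with "image" (480x640x3 uint8, blue, green, red), "fovy" (degrees; the focal length in pixels is half the picture's height over the tangent of half this angle, whatever the lens; pixels are square), "cx", "cy" (the principal point, pixels), "eye" and "attitude" of the camera in the world. Camera axes: x right, y up, looking along -z (the intrinsics and any distortion apply to the point x, -y, -z); pixel columns grow to the right and rows downward; lengths in mm; the calibration is good to about 2 mm. A picture is of the moment at which its call begins. There is no depth.
- env.job_done(): hands the job in; it is judged then, once.
The state is a dict: "time_s": time; "qpos": joint angles; "qvel": joint speeds; "effort": joint torques, N m; "ee_pos": TCP position; "ee_rot": TCP orientation; "force": force on the tool from outside, world axes, zero at the start; "torque": the same for the moment, N m; "gripper_width": finger opening in mm; "gripper_force": force on a finger pad.
Only numpy, scipy, OpenCV 4.12 (cv2) and the standard library are available. Lean on these libraries where they do the work, as an engineer would, in place of code of your own. Each camera call takes 0.05 s, during which the arm holds its last target. There are 200 camera calls.

## Working session

There is one attempt and no reset: what is moved stays moved. The work goes in short steps, Python scripts to look and compute and a tool call to move; the robot and the scene stay as the last step left them, time stands still between calls to the robot, and variables do not carry over. Pictures are saved under pics/ and viewed, at most 13 in all, crops included, and the job is handed in when it is done.

Besides the shell and the picture viewer there is one more tool, called after "Call:" by a JSON object that holds its "name" and its "arguments", one argument or row to a line. send_rows: Moves the arm, as the interface text tells. Its arguments: {"type":"object","properties":{"targets":{"type":"string"},"grip_force":{"type":"number"}},"required":["targets"]}

```bash
mkdir -p pics; cat > h.py <<'E'
import numpy as np, cv2
from workcell import env, eyes
def grab(n,fn=None):
    f=eyes.grab_frame(n)
    if fn: cv2.imwrite('pics/'+fn,f['image'])
    return f
E
python3 - <<'E'
from h import *
a=grab('scene','s1.png');b=grab('top','t1.png')
for f in(a,b): print({k:v for k,v in f.items() if k!='image'})
print(env.state())
E
```

```text
{'fovy': 57.1022213551033, 'cx': 325.16417809012887, 'cy': 239.5168774751656, 'eye': array([ 201.97407699, -122.86008483,  921.98244503]), 'attitude': array([ 27.27009104,  -0.49293551, -66.58285734])}
{'fovy': 54.80283435783972, 'cx': 314.09900089129115, 'cy': 239.75560980419263, 'eye': array([ 391.43018037,  126.19592291, 1093.71338264]), 'attitude': array([ 10.75094351,  -3.93963611, -88.81996865])}
{'time_s': 0.1, 'qpos': array([ 6.58899283e+01,  1.83476759e+01,  8.96992102e+01, -1.44533306e-03,
        7.20438703e+01, -1.14694740e+00]), 'qvel': array([-0.07401334, -0.02855633, -0.14917366, -0.09641833, -0.06950079,
        0.01722767]), 'effort': array([-6.05154146e-04, -4.13333452e+01, -2.32509363e+01,  7.28983758e-02,
        4.21600824e-02, -6.60866272e-05]), 'ee_pos': array([224.14648627, 528.98075549, 188.50880916]), 'ee_rot': array([-1.79909234e+02, -4.42689875e-04,  1.57037322e+02]), 'force': array([ 0.63309601,  0.3833593 , -0.14305849]), 'torque': array([ 0.02809805, -0.02340388,  0.00517468]), 'gripper_force': 0.0, 'gripper_width': 91.19043430504092}
```

View pics/s1.png

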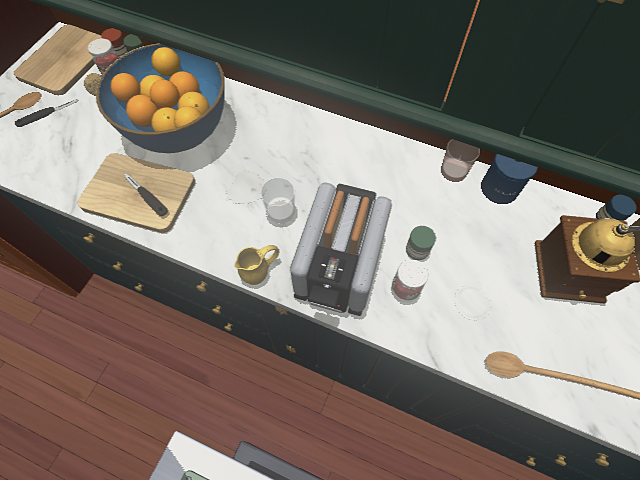

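View pics/t1.png

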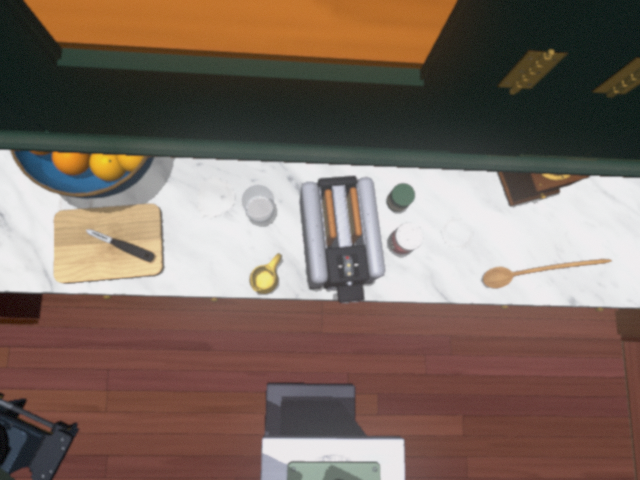

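The scene view shows the toaster at about (340,250), wheel near (331,268), lever tab near (325,310). The top view shows the wheel at about (348,266) and the tab at (350,294). The jug is at (265,275) and the jar at (405,240). I'll zoom in on both.

```bash
python3 - <<'E'
import cv2,numpy as np
a=cv2.imread('pics/s1.png')[235:325,285:395];b=cv2.imread('pics/t1.png')[230:310,300:400]
a=cv2.resize(a,(400,327),interpolation=3);b=cv2.resize(b,(400,320),interpolation=3)
cv2.imwrite('pics/c1.png',np.hstack([a[:320],b]))
E
```

```text
(no output)
```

View pics/c1.png

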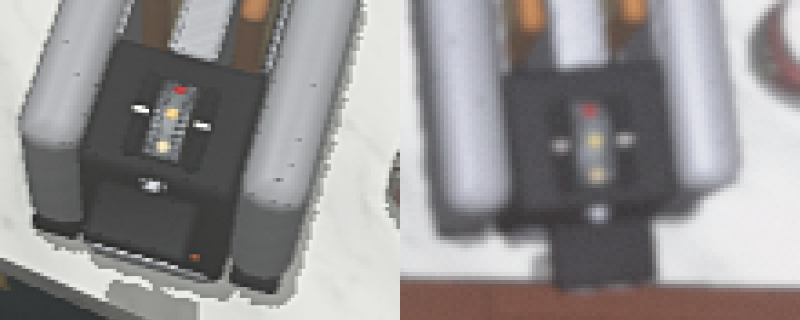

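The crop shows a pale dot on top between the ticks and the red dot one stop behind it. So the wheel reads -0.628 and needs one click. Next I'll cast these points.

```bash
cat >> h.py <<'E'
from scipy.spatial.transform import Rotation as R
def cast(f,uv,z):
    F=240/np.tan(np.radians(f['fovy']/2)); u,v=uv
    d=R.from_euler('xyz',f['attitude'],degrees=True).apply([(u-f['cx'])/F,-(v-f['cy'])/F,-1])
    return f['eye']+d*(z-f['eye'][2])/d[2]
E
python3 - <<'E'
from h import *
np.set_printoptions(precision=1,suppress=True)
a=grab('scene');b=grab('top')
ca=lambda x,y:(x/3.636+285,y/3.636+235)
cb=lambda x,y:((x-400)/4+300,y/4+230)
for n,f,uv,z in [('sL',a,ca(140,109),155),('sR',a,ca(203,126),155),('tL',b,cb(560,146),155),('tR',b,cb(626,139),155),('tabL',b,cb(555,288),149),('tabR',b,cb(656,284),149),
 ('LT',b,(302,187),130),('LB',b,(308,275),130),('RT',b,(373,183),130),('RB',b,(383,270),130),('farblk',b,(337,179),149),('deckend',b,cb(595,214),149),
 ('jug',b,(265,280),40),('jugbot',b,(265,292),40),('jar',b,(410,235),94)]:
    print(n,cast(f,uv,z))
E
```

```text
sL [516.2   9.5 155. ]
sR [520.5 -24.4 155. ]
tL [517.3  10.8 155. ]
tR [521.9 -23.4 155. ]
tabL [445.2  11.9 149. ]
tabR [448.5 -40.1 149. ]
LT [691.6  92.3 130. ]
LB [500.7  74.9 130. ]
RT [707.3 -63.3 130. ]
RB [515.9 -84.  130. ]
farblk [706.7  18.4 149. ]
deckend [483.4  -8.4 149. ]
jug [496.8 167.4  40. ]
jugbot [469.7 166.3  40. ]
jar [ 601.2 -153.7   94. ]
```

The wheel top is at about (519,-7), toaster yaw about 6°, and the lever top at about (463,-13). The tab edge agrees with this to within 2 mm. I'll move toward it with the fingers shut and tool yaw 186°.

Call:
{"name": "send_rows", "arguments": {
  "targets": "-.04 -.03 -.02 0 0 -6 0;-.08 -.06 -.031 0 0 -12 0;-.12 -.09 -.031 0 0 -18 0;-.16 -.12 -.031 0 0 -24 0;-.19 -.145 -.031 0 0 -29 0;-.22 -.17 -.031 0 0 -29 0;-.25 -.19 -.031 0 0 -29 0;-.28 -.21 -.031 0 0 -29 0;-.31 -.235 -.031 0 0 -29 0;-.33 -.25 -.031 0 0 -29 0;-.33 -.25 -.031 0 0 -29 0;-.33 -.25 -.031 0 0 -29 0",
  "grip_force": 20
}}

```text
time_s: 1.2
ee_pos: [431.4, 168.7, 220.1]
ee_rot: [180.0, -0.0, -174.2]
force: [-0.2, -0.1, -0.4]
gripper_width: 14.5
gripper_force: 0.0
```

Call:
{"name": "send_rows", "arguments": {
  "targets": "-.015 -.036 0 0 0 0 0;-.03 -.072 0 0 0 0 0;-.046 -.108 0 0 0 0 0;-.061 -.144 0 0 0 0 0;-.072 -.17 0 0 0 0 0;-.0785 -.1836 0 0 0 0 0;-.0785 -.1836 0 0 0 0 0;-.0785 -.1836 0 0 0 0 0"
}}

```text
time_s: 1.87
ee_pos: [527.6, -2.5, 219.8]
ee_rot: [179.9, -0.1, -174.0]
force: [0.3, 0.3, 0.1]
gripper_width: 0.1
gripper_force: 0.0
```

```bash
python3 - <<'E'
from h import *
f=grab('wrist','w1.png');print({k:v for k,v in f.items() if k!='image'}); s=env.state();print(s['ee_pos'],s['ee_rot'],s['force'],s['gripper_width'],s['time_s'])
E
```

```text
{'fovy': 68.67839055438428, 'cx': 314.2026721651922, 'cy': 239.475558053951, 'eye': array([449.79772473, -10.41739602, 415.13275183]), 'attitude': array([-1.59226646e+01, -1.59512516e-02,  9.60373221e+01])}
[527.32991767  -2.06213638 219.998577  ] [ 1.79921158e+02 -6.15980440e-02 -1.73892421e+02] [ 0.38673501  0.51323199 -0.05535192] 0.3817019888584068 1.9167
```

View pics/w1.png

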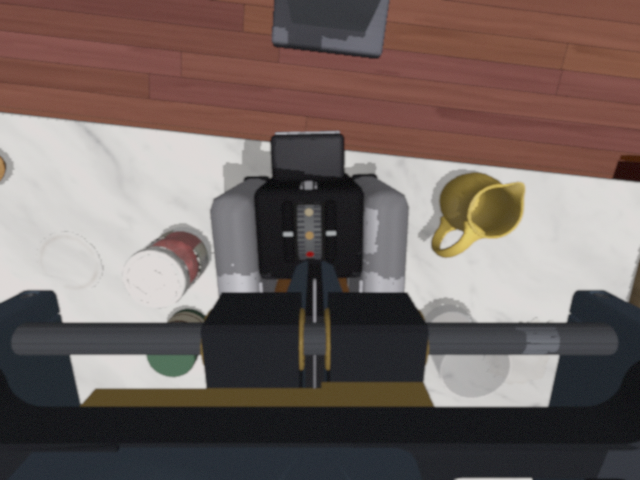

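The wrist view shows the ticks at (288,234) and (331,234), the red dot at (310,254) and the tab's outer edge near (307,133). The closed fingertip sits just behind the wheel. I'll check by casting.

```bash
python3 - <<'E'
from h import *
np.set_printoptions(precision=1,suppress=True)
f=grab('wrist')
for n,uv,z in [('tL',(331.5,234),155),('tR',(288,234),155),('mid',(309.7,234),155),('tabo',(307.5,134),149),('sideL',(407,260),110),('sideR',(212,260),110)]: print(n,cast(f,uv,z))
print(env.state()['ee_pos'],env.state()['force'])
E
```

```text
tL [517.6  10.6 155. ]
tR [521.1 -22.6 155. ]
mid [519.4  -6.  155. ]
tabo [446.4 -15.2 149. ]
sideL [546.6  86.1 110. ]
sideR [565.6 -92.1 110. ]
[527.2  -1.9 220.2] [-0.6  0.3  0. ]
```

Call:
{"name": "send_rows", "arguments": {
  "targets": "0 -.0036 .02 0 0 0 0;0 -.0036 .04 0 0 0 0;0 -.0036 .052 0 0 0 0;0 -.0036 .055 0 0 0 0;0 -.0036 .055 0 0 0 0;0 -.0036 .055 0 0 0 0"
}}

```text
time_s: 2.47
ee_pos: [528.6, -6.4, 166.0]
ee_rot: [180.0, 0.1, -173.9]
force: [0.8, -0.1, 0.7]
gripper_width: 0.4
gripper_force: 0.0
```

Call:
{"name": "send_rows", "arguments": {
  "targets": "0 0 .001 0 0 0 0;0 0 .002 0 0 0 0;0 0 .003 0 0 0 0;0 0 .003 0 0 0 0;0 0 .003 0 0 0 0"
}}

```text
time_s: 2.88
ee_pos: [528.5, -7.4, 162.4]
ee_rot: [180.0, 0.0, -174.0]
force: [0.7, -1.1, -0.1]
gripper_width: 0.6
gripper_force: 0.0
```

Call:
{"name": "send_rows", "arguments": {
  "targets": "0 0.001 .001 0 0 0 0;0 0.001 .002 0 0 0 0;0 0.001 .0025 0 0 0 0;0 0.001 .0025 0 0 0 0;0 0.001 .0025 0 0 0 0"
}}

```text
time_s: 3.3
ee_pos: [528.3, -6.4, 159.7]
ee_rot: [180.0, -0.0, -174.0]
force: [-0.1, -0.0, 0.4]
gripper_width: 0.4
gripper_force: 0.0
```

Call:
{"name": "send_rows", "arguments": {
  "targets": "0 0 .0005 0 0 0 0;0 0 .001 0 0 0 0;0 0 .001 0 0 0 0;0 0 .001 0 0 0 0"
}}

```text
time_s: 3.63
ee_pos: [528.3, -6.4, 158.7]
ee_rot: [180.0, -0.0, -174.0]
force: [0.8, -0.9, -0.6]
gripper_width: 0.7
gripper_force: 0.0
```

Call:
{"name": "send_rows", "arguments": {
  "targets": "0 0 .0005 0 0 0 0;0 0 .001 0 0 0 0;0 0 .001 0 0 0 0;0 0 .001 0 0 0 0"
}}

```text
time_s: 3.97
ee_pos: [528.3, -6.4, 157.7]
ee_rot: [180.0, -0.0, -174.0]
force: [-0.2, -0.2, 0.3]
gripper_width: 0.4
gripper_force: 0.0
```

Call:
{"name": "send_rows", "arguments": {
  "targets": "0 0 .0005 0 0 0 0;0 0 .001 0 0 0 0;0 0 .001 0 0 0 0;0 0 .001 0 0 0 0"
}}

```text
time_s: 4.3
ee_pos: [528.3, -6.4, 156.7]
ee_rot: [180.0, -0.0, -174.0]
force: [0.1, 0.3, 0.8]
gripper_width: 0.6
gripper_force: 0.0
```

```bash
python3 - <<'E'
from h import *
f=grab('wrist');g=grab('scene')
a=cv2.resize(f['image'][160:340,230:390],(400,450),interpolation=2)
b=cv2.resize(g['image'][235:325,290:370],(400,450),interpolation=2)
cv2.imwrite('pics/c2.png',np.hstack([a,b])); print(env.state()['force'],env.state()['ee_pos'])
E
```

```text
[ 0.2481111   0.41394686 -0.35463895] [528.27837769  -6.41516485 156.73795665]
```

View pics/c2.png

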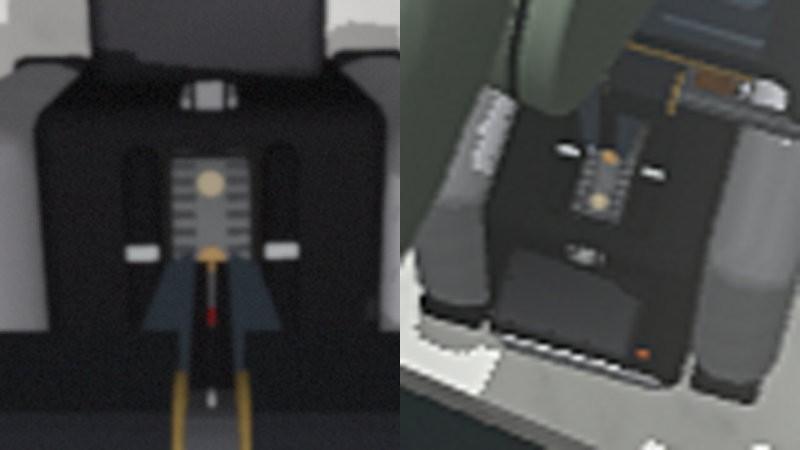

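The tip is tapered, about 18 mm across, and sits just behind the crown over the red dot, with no contact yet. I'll continue down carefully.

Call:
{"name": "send_rows", "arguments": {
  "targets": "0 0 .0005 0 0 0 0;0 0 .0005 0 0 0 0;0 0 .001 0 0 0 0;0 0 .001 0 0 0 0"
}}

```text
time_s: 4.73
ee_pos: [528.2, -6.4, 155.6]
ee_rot: [180.0, -0.0, -174.0]
force: [0.2, -0.1, 1.0]
gripper_width: 0.6
gripper_force: 0.0
```

Call:
{"name": "send_rows", "arguments": {
  "targets": "0 0 .0005 0 0 0 0;0 0 .0005 0 0 0 0;0 0 .001 0 0 0 0;0 0 .001 0 0 0 0"
}}

```text
time_s: 5.07
ee_pos: [528.3, -6.4, 154.7]
ee_rot: [180.0, -0.0, -174.0]
force: [-0.0, -0.2, 0.7]
gripper_width: 0.8
gripper_force: 0.0
```

Call:
{"name": "send_rows", "arguments": {
  "targets": "0 0 -.004 0 0 0 0;0 0 -.008 0 0 0 0;0.004 0 -.009 0 0 0 0;.008 0 -.009 0 0 0 0;.008 0 -.009 0 0 0 0;.008 0 -.007 0 0 0 0;.008 0 -.005 0 0 0 0;.008 0 -.004 0 0 0 0;.008 0 -.004 0 0 0 0;.008 0 -.004 0 0 0 0"
}}

```text
time_s: 5.9
ee_pos: [520.3, -7.2, 158.5]
ee_rot: [180.0, -0.0, -174.0]
force: [-0.8, 0.6, 0.4]
gripper_width: 0.6
gripper_force: 0.0
```

Call:
{"name": "send_rows", "arguments": {
  "targets": "0 0 .0005 0 0 0 0;0 0 .001 0 0 0 0;0 0 .001 0 0 0 0;0 0 .0015 0 0 0 0;0 0 .0015 0 0 0 0"
}}

```text
time_s: 6.32
ee_pos: [520.3, -7.2, 157.2]
ee_rot: [180.0, -0.0, -174.0]
force: [-0.4, 0.2, -0.7]
gripper_width: 0.3
gripper_force: 0.0
```

Call:
{"name": "send_rows", "arguments": {
  "targets": "0 0 .0005 0 0 0 0;0 0 .001 0 0 0 0;0 0 .001 0 0 0 0;0 0 .0015 0 0 0 0;0 0 .0015 0 0 0 0"
}}

```text
time_s: 6.73
ee_pos: [520.3, -7.2, 155.6]
ee_rot: [180.0, -0.0, -174.0]
force: [0.7, 0.4, -0.2]
gripper_width: 0.3
gripper_force: 0.0
```

```bash
python3 - <<'E'
from h import *
f=grab('wrist');g=grab('scene')
a=cv2.resize(f['image'][160:340,230:390],(400,450),interpolation=2)
b=cv2.resize(g['image'][235:325,290:370],(400,450),interpolation=2)
cv2.imwrite('pics/c3.png',np.hstack([a,b])); print(env.state()['force'],env.state()['ee_pos'])
E
```

```text
[-0.14212434 -0.13196695  0.13546821] [520.31974246  -7.24497684 155.72498077]
```

View pics/c3.png

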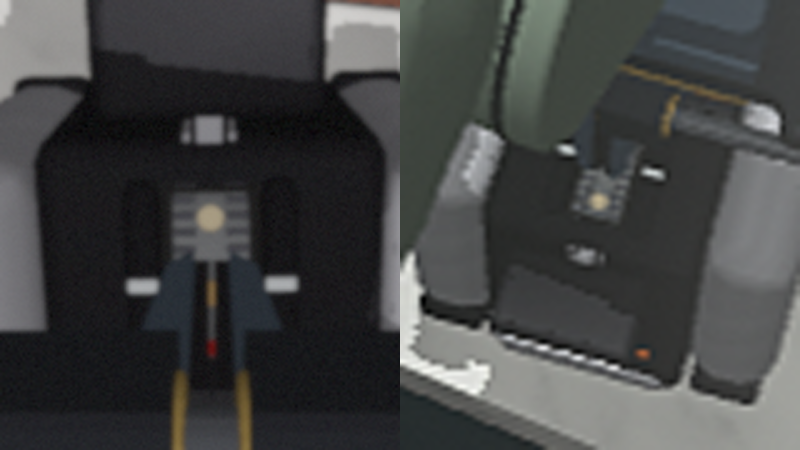

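```bash
python3 - <<'E'
from h import *
np.set_printoptions(precision=1,suppress=True)
f=grab('wrist');g=grab('scene')
for z in (150,155,160,165,170,175,180): print(z,cast(f,(314.8,263),z),cast(g,(331,268.6),z))
print('ticks w',cast(f,(230+142/2.5,160+286/2.5),155),cast(f,(230+281/2.5,160+284/2.5),155))
for n,i,y0,x0,h,w in(('w',f,160,230,180,160),): 
    c=i['image'][y0:y0+h,x0:x0+w]; c=np.clip(c.astype(float)*2.2,0,255).astype('uint8'); cv2.imwrite('pics/c4.png',cv2.resize(np.hstack([c[60:150]]),(800,450),interpolation=2))
E
```

```text
150 [514.2  -7.2 150. ] [517.1  -5.7 150. ]
155 [512.4  -7.4 155. ] [515.   -6.5 155. ]
160 [510.6  -7.6 160. ] [513.   -7.3 160. ]
165 [508.9  -7.8 165. ] [510.9  -8.  165. ]
170 [507.1  -7.9 170. ] [508.9  -8.8 170. ]
175 [505.3  -8.1 175. ] [506.9  -9.5 175. ]
180 [503.5  -8.3 180. ] [504.8 -10.3 180. ]
ticks w [521.4 -23.2 155. ] [517.4   9.7 155. ]
```

View pics/c4.png

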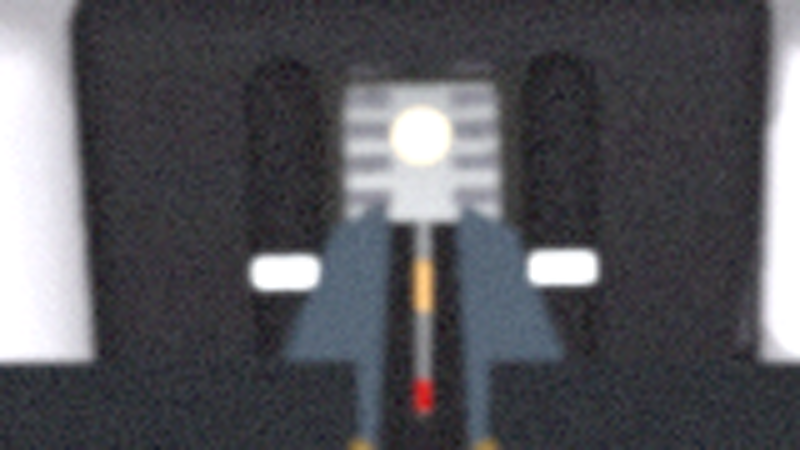

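The wheel hasn't turned and there is still no force. I'll keep descending on the crown in small steps, watching the force.

Call:
{"name": "send_rows", "arguments": {
  "targets": "0 0 .0005 0 0 0 0;0 0 .001 0 0 0 0;0 0 .001 0 0 0 0;0 0 .0015 0 0 0 0;0 0 .0015 0 0 0 0"
}}

```text
time_s: 7.35
ee_pos: [520.3, -7.2, 154.1]
ee_rot: [180.0, -0.0, -174.0]
force: [0.3, -1.0, 1.2]
gripper_width: 0.6
gripper_force: 0.0
```

Call:
{"name": "send_rows", "arguments": {
  "targets": "0 0 .0005 0 0 0 0;0 0 .001 0 0 0 0;0 0 .001 0 0 0 0;0 0 .0015 0 0 0 0;0 0 .0015 0 0 0 0"
}}

```text
time_s: 7.77
ee_pos: [520.3, -7.2, 152.7]
ee_rot: [180.0, -0.0, -174.0]
force: [0.7, -0.1, -0.1]
gripper_width: 0.4
gripper_force: 0.0
```

Call:
{"name": "send_rows", "arguments": {
  "targets": "0 0 .0005 0 0 0 0;0 0 .001 0 0 0 0;0 0 .001 0 0 0 0;0 0 .0015 0 0 0 0;0 0 .0015 0 0 0 0"
}}

```text
time_s: 8.18
ee_pos: [520.3, -7.2, 151.2]
ee_rot: [180.0, -0.0, -174.0]
force: [0.7, -0.5, 0.0]
gripper_width: 0.7
gripper_force: 0.0
```

```bash
python3 - <<'E'
from h import *
f=grab('wrist')
c=f['image'][160:340,230:390]
c=np.clip(c.astype(float)*2.2,0,255).astype('uint8'); cv2.imwrite('pics/c5.png',cv2.resize(c[60:150],(800,450),interpolation=2))
print(env.state())
E
```

```text
{'time_s': 8.2333, 'qpos': array([-2.06590470e+00,  1.50454926e+01,  1.00141297e+02,  5.46231552e-03,
        6.48187902e+01, -9.81046125e+01]), 'qvel': array([ 0.09344833, -0.04742135, -0.15174826, -0.00679042,  0.08866342,
       -0.01584368]), 'effort': array([-3.14284835e-04, -3.67205787e+01, -2.18445307e+01, -4.18902445e-02,
        6.88308058e-02,  1.47213075e-05]), 'ee_pos': array([520.29482404,  -7.22973083, 151.18402943]), 'ee_rot': array([ 1.79994320e+02, -4.82759974e-03, -1.73963616e+02]), 'force': array([ 0.26648823,  0.17937631, -1.00394505]), 'torque': array([ 0.05137844,  0.03787291, -0.00652486]), 'gripper_force': 0.0, 'gripper_width': 0.3533678675599993}
```

View pics/c5.png

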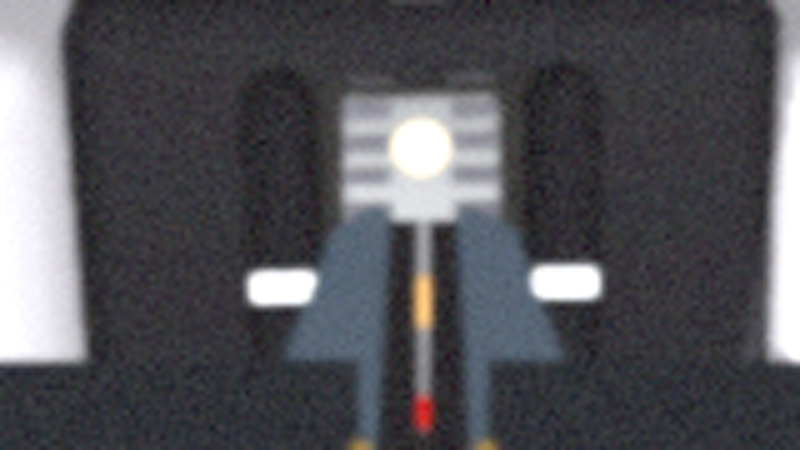

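The tip stays well clear: rays to its front edge suggest the physical tip is higher than the TCP. I'll continue down by feel.

Call:
{"name": "send_rows", "arguments": {
  "targets": "0 0 .0007 0 0 0 0;0 0 .0014 0 0 0 0;0 0 .002 0 0 0 0;0 0 .0025 0 0 0 0"
}}

```text
time_s: 8.57
ee_pos: [520.3, -7.2, 148.6]
ee_rot: [180.0, -0.0, -174.0]
force: [0.5, 0.6, -0.2]
gripper_width: 0.3
gripper_force: 0.0
```

Call:
{"name": "send_rows", "arguments": {
  "targets": "0 0 .0007 0 0 0 0;0 0 .0014 0 0 0 0;0 0 .002 0 0 0 0;0 0 .0025 0 0 0 0"
}}

```text
time_s: 8.9
ee_pos: [520.3, -7.2, 146.2]
ee_rot: [180.0, -0.0, -174.0]
force: [0.3, 0.2, -0.2]
gripper_width: 0.6
gripper_force: 0.0
```

Call:
{"name": "send_rows", "arguments": {
  "targets": "0 0 .0007 0 0 0 0;0 0 .0014 0 0 0 0;0 0 .002 0 0 0 0;0 0 .0025 0 0 0 0"
}}

```text
time_s: 9.23
ee_pos: [520.3, -7.3, 143.6]
ee_rot: [180.0, -0.0, -174.0]
force: [-0.4, 0.1, -0.6]
gripper_width: 0.4
gripper_force: 0.0
```

Call:
{"name": "send_rows", "arguments": {
  "targets": "0 0 .0007 0 0 0 0;0 0 .001 0 0 0 0;0 0 .0015 0 0 0 0;0 0 .0015 0 0 0 0"
}}

```text
time_s: 9.57
ee_pos: [520.3, -7.2, 142.1]
ee_rot: [180.0, -0.0, -174.0]
force: [-1.0, 0.7, 0.3]
gripper_width: 0.2
gripper_force: 0.0
```

Call:
{"name": "send_rows", "arguments": {
  "targets": "0 0 .0004 0 0 0 0;0 0 .0007 0 0 0 0;0 0 .001 0 0 0 0;0 0 .001 0 0 0 0"
}}

```text
time_s: 9.9
ee_pos: [520.3, -7.2, 141.2]
ee_rot: [180.0, -0.0, -174.0]
force: [-1.1, 0.4, -0.4]
gripper_width: 0.3
gripper_force: 0.0
```

Call:
{"name": "send_rows", "arguments": {
  "targets": "0 0 .0004 0 0 0 0;0 0 .0007 0 0 0 0;0 0 .001 0 0 0 0;0 0 .0015 0 0 0 0"
}}

```text
time_s: 10.23
ee_pos: [520.4, -7.2, 139.7]
ee_rot: [180.0, 0.0, -174.0]
force: [-0.1, 0.4, -1.3]
gripper_width: 0.8
gripper_force: 0.0
```

Call:
{"name": "send_rows", "arguments": {
  "targets": "0 0 .0004 0 0 0 0;0 0 .0007 0 0 0 0;0 0 .001 0 0 0 0;0 0 .0015 0 0 0 0"
}}

```text
time_s: 10.57
ee_pos: [520.4, -7.3, 138.2]
ee_rot: [180.0, 0.0, -174.0]
force: [0.9, -0.9, -0.5]
gripper_width: 0.7
gripper_force: 0.0
```

```bash
python3 - <<'E'
from h import *
f=grab('wrist');g=grab('scene')
e=lambda c:np.clip(c.astype(float)*2.2,0,255).astype('uint8')
a=cv2.resize(e(f['image'][205:325,270:360]),(400,533),interpolation=2)
b=cv2.resize(e(g['image'][245:299,310:350]),(400,540),interpolation=2)
cv2.imwrite('pics/c6.png',np.hstack([a,b[:533]]));print(env.state()['force'])
E
```

```text
[-0.52567692  0.33459594 -0.22763715]
```

View pics/c6.png

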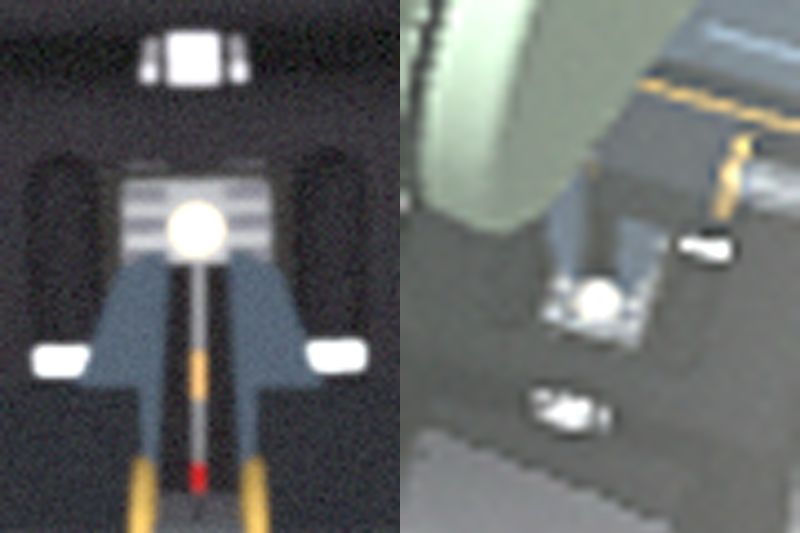

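The tip's front edge is consistent with 32 mm pads ending about 22 mm behind the TCP, so contact should be close. I'll shift back to 9 mm behind the crown and keep feeling down.

Call:
{"name": "send_rows", "arguments": {
  "targets": "-.003 0 0 0 0 0 0;-.006 0 0 0 0 0 0;-.008 0 0 0 0 0 0;-.008 0 0 0 0 0 0;-.008 0 .0005 0 0 0 0;-.008 0 .001 0 0 0 0;-.008 0 .001 0 0 0 0"
}}

```text
time_s: 11.25
ee_pos: [528.1, -6.4, 137.1]
ee_rot: [180.0, -0.0, -174.0]
force: [0.6, 0.1, -0.5]
gripper_width: 0.4
gripper_force: 0.0
```

Call:
{"name": "send_rows", "arguments": {
  "targets": "0 0 .0005 0 0 0 0;0 0 .001 0 0 0 0;0 0 .001 0 0 0 0"
}}

```text
time_s: 11.5
ee_pos: [528.2, -6.4, 136.1]
ee_rot: [180.0, -0.0, -174.0]
force: [0.4, -0.1, 0.5]
gripper_width: 0.4
gripper_force: 0.0
```

Call:
{"name": "send_rows", "arguments": {
  "targets": "0 0 .0005 0 0 0 0;0 0 .001 0 0 0 0;0 0 .0015 0 0 0 0;0 0 .0015 0 0 0 0"
}}

```text
time_s: 11.83
ee_pos: [528.6, -6.4, 135.5]
ee_rot: [180.0, 0.1, -174.0]
force: [-0.5, -1.6, 4.4]
gripper_width: 0.4
gripper_force: 2.1
```

Call:
{"name": "send_rows", "arguments": {
  "targets": "0 0 .0005 0 0 0 0;0 0 .001 0 0 0 0;0 0 .0015 0 0 0 0;0 0 .0015 0 0 0 0"
}}

```text
time_s: 12.17
ee_pos: [529.4, -6.3, 135.3]
ee_rot: [-180.0, 0.2, -174.0]
force: [-1.4, 0.7, 10.7]
gripper_width: 0.5
gripper_force: 5.7
```

Contact is at TCP z≈135.6. I'll ease to about 6 N and drag one click toward the lever.

Call:
{"name": "send_rows", "arguments": {
  "targets": "0 0 -.001 0 0 0 0;0 0 -.001 0 0 0 0"
}}

```text
time_s: 12.33
ee_pos: [528.8, -6.4, 135.4]
ee_rot: [-180.0, 0.1, -174.0]
force: [-1.1, 0.2, 8.3]
gripper_width: 0.5
gripper_force: 4.1
```

Call:
{"name": "send_rows", "arguments": {
  "targets": ".0015 0 0 0 0 0 0;.003 0 0 0 0 0 0;.0045 0 0 0 0 0 0;.006 0 0 0 0 0 0"
}}

```text
time_s: 12.67
ee_pos: [524.1, -7.0, 135.4]
ee_rot: [-180.0, 0.3, -174.0]
force: [2.1, 0.4, 6.2]
gripper_width: 0.3
gripper_force: 3.1
```

Call:
{"name": "send_rows", "arguments": {
  "targets": ".0015 0 0 0 0 0 0;.003 0 0 0 0 0 0;.0045 0 0 0 0 0 0;.006 0 0 0 0 0 0;.0075 0 0 0 0 0 0;.009 0 0 0 0 0 0;.0105 0 0 0 0 0 0;.0105 0 0 0 0 0 0"
}}

```text
time_s: 13.33
ee_pos: [512.5, -8.4, 135.4]
ee_rot: [-180.0, 0.1, -174.0]
force: [-1.0, -1.0, 7.1]
gripper_width: 0.2
gripper_force: 3.8
```

Call:
{"name": "send_rows", "arguments": {
  "targets": "0 0 -.003 0 0 0 0;0 0 -.015 0 0 0 0;0 0 -.03 0 0 0 0;-.02 0 -.04 0 0 0 0;-.03 0 -.04 0 0 0 0;-.03 0 -.04 0 0 0 0;-.03 0 -.04 0 0 0 0"
}}

```text
time_s: 13.92
ee_pos: [541.0, -4.9, 172.9]
ee_rot: [180.0, -0.2, -174.0]
force: [-0.8, -0.5, -0.4]
gripper_width: 0.9
gripper_force: 0.0
```

```bash
python3 - <<'E'
from h import *
f=grab('wrist')
c=f['image'][150:285,220:400]; cv2.imwrite('pics/c7.png',cv2.resize(c,(800,600),interpolation=2))
hsv=cv2.cvtColor(f['image'],cv2.COLOR_BGR2HSV)[150:300,285:335]
m=((hsv[...,0]<8)|(hsv[...,0]>172))&(hsv[...,1]>150)&(hsv[...,2]>80)
ys,xs=np.nonzero(m);print(len(xs),xs.mean()+285,ys.mean()+150,'red',cast(f,(xs.mean()+285,ys.mean()+150),160),env.state()['ee_pos'])
E
```

```text
59 314.06779661016947 234.52542372881356 red [519.08998452  -6.98345786 160.        ] [540.42318321  -4.95342387 172.75698657]
```

View pics/c7.png

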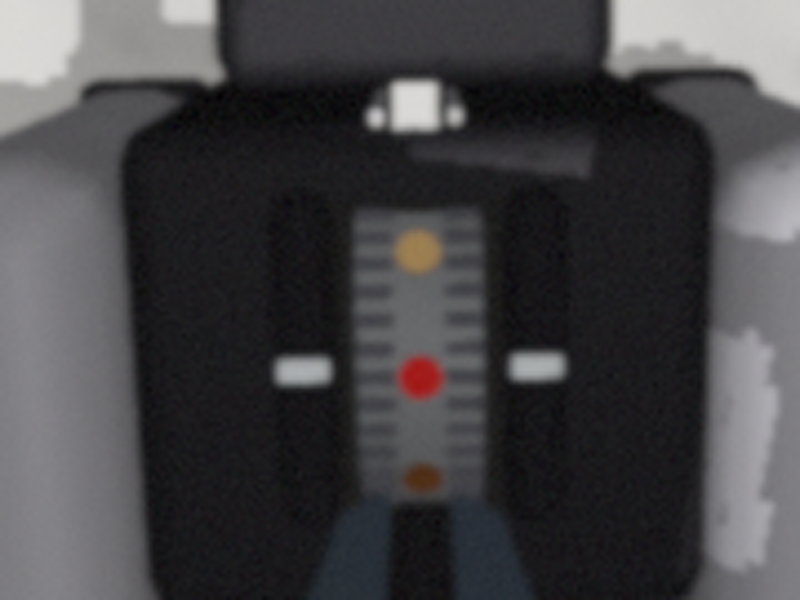

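The red dot sits on top between the ticks, cast at (519,-7), and the toaster hasn't moved. Next is the lever.

Call:
{"name": "send_rows", "arguments": {
  "targets": ".02 0 0 0 0 0 0;.045 0 0 0 0 0 0;.07 0 0 0 0 0 0;.082 0 0 0 0 0 0;.0826 0 0 0 0 0 0;.0826 0 .01 0 0 0 0;.0826 0 .025 0 0 0 0;.0826 0 .038 0 0 0 0;.0826 0 .042 0 0 0 0;.0826 0 .042 0 0 0 0"
}}

```text
time_s: 14.8
ee_pos: [459.6, -13.6, 131.2]
ee_rot: [180.0, -0.1, -174.0]
force: [-1.1, -0.5, 0.1]
gripper_width: 0.6
gripper_force: 0.0
```

Call:
{"name": "send_rows", "arguments": {
  "targets": "0 0 .002 0 0 0 0;0 0 .004 0 0 0 0;0 0 .006 0 0 0 0;0 0 .008 0 0 0 0;0 0 .010 0 0 0 0;0 0 .012 0 0 0 0"
}}

```text
time_s: 15.3
ee_pos: [460.0, -13.7, 120.6]
ee_rot: [-180.0, 0.1, -174.0]
force: [-0.3, -0.3, 2.9]
gripper_width: 0.7
gripper_force: 1.5
```

Contact with the tab at about 3 N, as expected. I'll push on.

Call:
{"name": "send_rows", "arguments": {
  "targets": "0 0 .003 0 0 0 0;0 0 .006 0 0 0 0;0 0 .009 0 0 0 0;0 0 .012 0 0 0 0;0 0 .015 0 0 0 0;0 0 .018 0 0 0 0;0 0 .020 0 0 0 0;0 0 .022 0 0 0 0;0 0 .022 0 0 0 0"
}}

```text
time_s: 16.05
ee_pos: [460.0, -13.7, 98.4]
ee_rot: [-180.0, 0.1, -174.0]
force: [0.4, -0.4, 5.4]
gripper_width: 0.8
gripper_force: 2.9
```

Call:
{"name": "send_rows", "arguments": {
  "targets": "0 0 .002 0 0 0 0;0 0 .004 0 0 0 0;0 0 .006 0 0 0 0;0 0 .008 0 0 0 0;0 0 .008 0 0 0 0"
}}

```text
time_s: 16.47
ee_pos: [459.9, -13.7, 90.1]
ee_rot: [-180.0, 0.0, -174.0]
force: [0.2, 0.1, 4.9]
gripper_width: 0.7
gripper_force: 2.5
```

Call:
{"name": "send_rows", "arguments": {
  "targets": "0 0 .001 0 0 0 0;0 0 .002 0 0 0 0;0 0 .003 0 0 0 0;0 0 .004 0 0 0 0;0 0 .004 0 0 0 0"
}}

```text
time_s: 16.88
ee_pos: [460.0, -13.7, 86.4]
ee_rot: [-180.0, 0.0, -174.0]
force: [0.6, -0.2, 4.9]
gripper_width: 0.5
gripper_force: 2.7
```

Call:
{"name": "send_rows", "arguments": {
  "targets": "0 0 .001 0 0 0 0;0 0 .002 0 0 0 0;0 0 .003 0 0 0 0;0 0 .003 0 0 0 0"
}}

```text
time_s: 17.22
ee_pos: [460.0, -13.7, 84.4]
ee_rot: [-180.0, 0.1, -174.0]
force: [-2.4, 0.6, 11.9]
gripper_width: 0.5
gripper_force: 6.2
```

The force rose to 12 N at the stop (84.5), which is past the catch. I'll lift off slowly, back away and look.

Call:
{"name": "send_rows", "arguments": {
  "targets": "0 0 -.004 0 0 0 0;0 0 -.008 0 0 0 0;0 0 -.012 0 0 0 0;0 0 -.03 0 0 0 0;0 0 -.06 0 0 0 0;0 0 -.09 0 0 0 0;0 0 -.12 0 0 0 0;-.03 0 -.14 0 0 0 0;-.06 0 -.14 0 0 0 0;-.08 0 -.14 0 0 0 0;-.08 0 -.14 0 0 0 0;-.08 0 -.14 0 0 0 0"
}}

```text
time_s: 18.22
ee_pos: [538.5, -5.2, 221.8]
ee_rot: [180.0, -0.2, -174.0]
force: [-1.0, 0.4, -0.3]
gripper_width: 0.7
gripper_force: 0.0
```

```bash
python3 - <<'E'
from h import *
np.set_printoptions(precision=1,suppress=True)
f=grab('wrist')
c=f['image'][90:300,180:460]; cv2.imwrite('pics/c8.png',cv2.resize(c,(800,600),interpolation=2))
hsv=cv2.cvtColor(f['image'],cv2.COLOR_BGR2HSV)[120:300,285:345]
m=((hsv[...,0]<8)|(hsv[...,0]>172))&(hsv[...,1]>150)&(hsv[...,2]>80)
ys,xs=np.nonzero(m);print(len(xs),'red',cast(f,(np.median(xs)+285,np.median(ys)+120),160),env.state()['ee_pos'],env.state()['force'])
E
```

```text
37 red [519.1  -7.1 160. ] [537.8  -5.2 222. ] [-0.5 -0.1 -0.2]
```

View pics/c8.png

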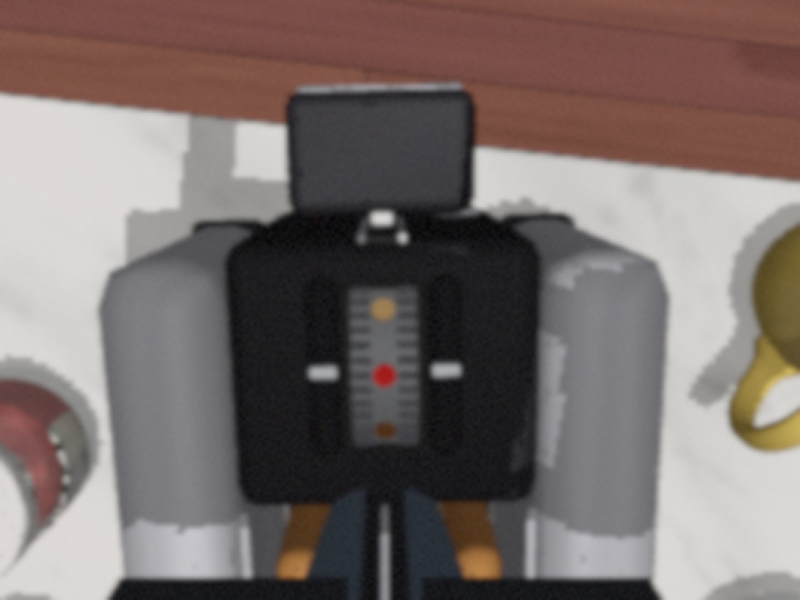

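The red dot is still on top. I'll check the tab's height by casting its outer edge at both possible heights.

```bash
python3 - <<'E'
from h import *
np.set_printoptions(precision=1,suppress=True)
f=grab('wrist'); p=lambda x,y:(180+x/2.857,90+y/2.857)
for z in (149,116):
  L,Rr,i=[cast(f,p(*q),z) for q in((290,97),(472,93),(380,209))]
  print(z,(L+Rr)/2,'width',np.linalg.norm(L-Rr),'inner',i)
E
```

```text
149 [448.7 -15.  149. ] width 46.27579769213419 inner [476.9 -12.3 149. ]
116 [447.2 -15.3 116. ] width 51.963763018379424 inner [478.9 -12.2 116. ]
```

At z=116 the tab measures 52 mm wide, the same as it did while up at z=149. So the lever is latched down, and I'll hand in.

```bash
python3 -c "
from workcell import env
print(env.job_done())"
```

```text
the job is handed in; nothing more can be done
None
```

The toaster is set and started, and the job is handed in: the wheel rolled one click so its red dot sits on top between the ticks, then the lever was pushed down, and it measured about 33 mm down after I let go, consistent with the catch; the toaster's wheel still measured where it started and the arm stayed clear of the other items, but no verdict came back.

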